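# Load a knob blank under the spring hold-down of a boring machine

## Robot

A 6-joint arm with a two-finger parallel gripper is mounted at the origin on the work surface. World frame = base frame: x ahead of the robot, y to its left, z up, the work surface at z = 0. Lengths are in m, angles in degrees, forces in N, time in s.
With the tool pointing down it reaches from about 0.4 to 0.825 m from the base axis. Payload 7 kg.
Tool frame: the origin (TCP) lies at the very end of the fingers, on their centre line; the grasp point (between the pads) lies 19 mm behind it (r.grasp_offset is the z of the grasp point in the tool frame, in m); z points along the fingers, y is the direction in which the jaws open and shut (so a half turn about z gives the same grasp; the last joint's range is limited). The gripper opens to 88 mm and grips with 3 to 60 N. Pads are 19 mm wide; open, the fingers measure 130 mm over their backs; the gripper's body (78 mm by 193 mm) begins 47 mm behind the grasp point.
Start: joints at [-52.936, 20.546, 0.682, 0, -70.136, -16.507], TCP at [0.237, -0.632, 0.197] pointing down, gripper open.
Joint ranges: [-176.03, 176.03], [-82.01, 121.73], [-58.28, 71.71], [-173.87, 95.51], [-174.79, -0.11], [-173.66, 173.66]. Speed limits (degrees/s): [136.94, 136.94, 172.46, 180, 180, 180].

## Interface

Orientations are given as [roll, pitch, yaw] about the fixed x, y, z axes, in that order (R = Rz(yaw) Ry(pitch) Rx(roll)).
In Python, from plant import r gives the robot as it stands.
- The arm moves only by the tool carry_out, never from a script. Its argument "plan" is a list of rows, each a list of 6 numbers: the shift along the world's x, y, z in m, then the turn, a rotation vector about the world's x, y, z in rad. In form: [[tx, ty, tz, wx, wy, wz], ...]. A call has 1 to 12 rows; each row shifts and turns the pose as measured when the row begins; what a row does not reach is not made up. A row lasts 1/12 s, in which the tool goes at most 41.7 mm and 7.16 degrees, less where a joint would pass 70% of its speed; a pose out of reach is approached as far as the arm can. A call with a gripper value outside its range is refused whole. "fingers" is the closure, from -1 (fully open) to 1 (shut), set as the call begins (left out, the last holds). The fingers move at their own pace and stop on an object; "force" is the grip in N (left out, the last holds). Time passes only in rows, so rows that do not move let the fingers close. It gives the time, the measured TCP pose, the force and the opening at its end, in the units of the state.
- r.get_state(): the state, without advancing time (a new reading comes with each control period).
- r.capture(name): name is "scene" or "top" or "wrist"; returns the picture (420x560x3 uint8, red, green, blue); there is no depth.
- r.camera_model(name): a dict with "fov_y" (degrees; the focal length in pixels is half the picture's height over the tangent of half this angle, whatever the lens; pixels are square), "cx", "cy" (the principal point, pixels), "k1" (the pictures are not rectified: a ray, as slopes to the right and down, at radius r is drawn at 1 + k1 r^2 times it, then the intrinsics apply), "R" (3x3) and "t" (3): a world point X has camera coordinates R X + t; the wrist camera has in their place "mount" (4x4, takes a point from camera to tool coordinates, whose origin is the TCP and whose axes are the flange's). Camera axes: x right, y down, z forward; pixel columns grow to the right and rows downward; lengths in m; the calibration is good to about 2 mm. A picture is of the moment at which its call begins: read the wrist's pose just before it. camera_model takes no time and is no camera call.
- r.close_job(): hands the job in, once; it reports no verdict.
The state is a dict: "time_s": time; "joints": joint angles; "qd": joint speeds; "joint_torque": joint torques, N m; "tcp_pos": TCP position; "eef_rot": TCP orientation; "contact_force": force on the tool from outside, world axes, zero at the start; "moment": the same for the moment, N m; "gripper_width": finger opening in m.
Only numpy, scipy, OpenCV 4.12 (cv2) and the standard library are available. Lean on these libraries where they do the work, as an engineer would, in place of code of your own. Each camera call takes 0.05 s, during which the arm holds its last target.

## Task

Load the boring machine: press the red thumb plate down with one fingertip and keep it down, so that the spring-closed yellow hold-down flap stands open, while the other fingertip pushes the dark walnut blank along its channel, under the flap, until it sits fully and squarely against the back stop. Then let the plate up so that the flap clamps the blank, and take the hand clear. Only press and push: do not lift the blank, and leave the other things on the bench where they are.

Things in the scene. Friction and masses are not known exactly. Their poses are not given: they have to be found in the camera images.
- borer: Small green horizontal boring machine, bolted down; place and turn (up to 20 degrees) differ each time. Origin on the bench top, below the centre line of its feed channel, level with the front edge of the flap. x: feed direction, along the channel to the back stop, roughly away from the robot; y left; z up. All 'machine' numbers are mm in this frame. Its motor head fills x = 60 to 340, up to z = 168.
- channel (a point): Point on the centre line of the steel channel floor at its open end nearest the robot: machine x = -160, y = 0, z = 60. The floor runs from there to the stop at x = 45, 45 mm wide between two aluminium side rails (8 mm thick, tops at z = 72).
- stop_face (a point): Middle of the foot of the dark back stop, on the face that the blank must meet: machine x = 45, y = 0, z = 60. The face is square to the feed direction, 70 mm wide and reaches up to z = 112.
- hinge (a point): Point on the hinge shaft at the flap's front edge: machine x = 0, y = 42, z = 90. The shaft (with a spring coil, 17 mm thick) runs along x from -141 to 49 between two posts at x = -148 and 57 (14 mm long, y = 31 to 54, tops at z = 102). It carries flap (right) and thumb plate (left) as one rigid rocker: plate down, flap up.
- flap: Yellow hold-down flap, 40 mm along the feed (machine x = 0 to 40), reaching 62 mm to the right of the hinge, 4 thick, a 4 mm black rubber pad under its free half. Its origin is hinge. It arches over from the hinge; shut, it slopes down across the channel: its free edge (machine y = -20) is 25 mm above the channel floor, too low for the blank, and blocks it. Open at 0.37 rad it reaches up to z = 118.
- thumb_plate: Red thumb plate with black ribs, 120 mm along the feed (machine x = -135 to -15), 30 wide, 4 thick, free space below. Its origin is hinge, not on the plate. At rest its outer (left) edge is the higher, slope 0.37 rad. Pressed to 0.37 rad it is level: top at machine z = 85, y = 65 to 95. A fingertip can slide along it. Top centre at z = 88 for 0.28 rad, 80 for 0.5 rad.
- plate_top (a point): Centre of the top face of the red thumb plate, machine x = -75; at rest at y = 79, z = 99. It moves with the plate.
- holddown (a joint): Angle of the rocker (rad): 0 = flap shut, grows as the thumb plate is pressed down, 0.5 = end of travel. A spring shuts it: some 4 N on the middle of the plate start it, 8 N hold it at 0.37. The blank passes freely under the flap from 0.28 up; resting on the blank the flap reads about 0.25.
- blank: Dark walnut blank, 70 mm long (its x), 40 wide, 40 high, about 75 g, square-edged; origin: centre of its underside. It lies in the channel, its x along the feed, its front face 8 to 30 mm short of the flap, 2.5 mm play to each rail. Home, its origin is at machine x = 10, y = 0, z = 60, with its rear still 25 mm in front of the flap.
- maple_a: Pale maple blank, 70 x 40 x 40 mm, on the bench beside the machine; not to be moved. Origin: centre of its underside.
- maple_b: A second pale maple blank of the same size; not to be moved.
- knob_a: Pale turned knob, 40 mm across and 41 high, standing on the bench; not to be moved. Origin: centre of its underside.
- knob_b: Dark turned knob of the same shape; not to be moved.
- gouge: Turning gouge, 400 mm long, wooden handle and steel blade, lying on the bench at the right; not to be moved. Origin: on the bench under its middle.
- finish_jar: Amber jar, 64 mm across and 85 high, at the left; not to be moved. Origin: centre of its underside.
- chuck_key: Steel T-shaped chuck key, about 80 x 75 mm, lying on the bench at the left; not to be moved. Origin: on the bench under its cross bar.
Not all that is in view belongs to the job. Leave any green or turquoise look-alike of the blank alone.

How it is judged (in metres and radians):
On the way, in this order (a step that is already met when the one before it is completed fails the run):
1. the flap is held open by a finger on the thumb plate, the blank still in front of it (value of joint holddown above 0.265 rad and contact force between the fingers and thumb_plate above 0.5 N and x of blank in the frame of borer below -0.036 m), for 0.1 s.
2. a finger pushes the blank under the flap while another finger holds the thumb plate down (value of joint holddown above 0.265 rad and contact force between the fingers and thumb_plate above 0.5 N and contact force between the fingers and blank above 0.1 N and x of blank in the frame of borer between -0.03 and 0.004 m).
3. the blank reaches the back stop with the flap still held open (value of joint holddown above 0.265 rad and contact force between the fingers and thumb_plate above 0.5 N and x of blank in the frame of borer above 0.0072 m), for 0.05 s.
At the end, for the whole second after the job is handed in: The walnut blank lies on the channel floor against the back stop (gap under 3 mm, turned less than 0.07 rad, not tipped), the flap clamps it (over 1.5 N on the blank, rocker between 0.2 and 0.28 rad), all at rest and the robot clear (x of blank in the frame of borer between 0.0072 and 0.0125 m and y of blank in the frame of borer between -0.004 and 0.004 m and z of blank in the frame of borer between 0.057 and 0.063 m and angle between the x axis of blank and the x axis of borer, either way round below 0.07 rad and angle between blank's own z axis and vertical below 0.08 rad and value of joint holddown between 0.2 and 0.28 rad and contact force between flap and blank above 1.5 N and linear speed of blank below 0.01 m/s and velocity of joint holddown below 0.1 rad/s); the robot touches nothing.
It fails at once if the blank is lifted or tipped out of its channel (z of blank in the frame of borer above 0.068 m or angle between blank's own z axis and vertical above 0.25 rad).
It fails at once if another thing on the bench is disturbed (moved more than 15 mm) (distance of any of maple_a, maple_b, knob_a, knob_b, gouge, finish_jar, chuck_key from where it was at the start of the episode above 0.015 m).
It also fails if it takes over 37 s, if anything falls off the work surface, if the arm or the gripper's body presses on something with over 40 N, if the wrist force passes 120 N, or if a joint passes its speed limit or range.

## Working session

There is one attempt and no reset: what is moved stays moved. The work goes in short steps, Python scripts to look and compute and a tool call to move; the robot and the scene stay as the last step left them, time stands still between calls to the robot, and variables do not carry over. Pictures are saved under pics/ and viewed, and the job is handed in when it is done.

Besides the shell and the picture viewer there is one more tool, called after "Emit:" by a JSON object that holds its "name" and its "arguments". carry_out: Moves the arm, as the interface text tells. Its arguments: {"type":"object","properties":{"plan":{"type":"array"},"fingers":{"type":"number"},"force":{"type":"number"}},"required":["plan"]}

```bash
ls; mkdir -p pics; cat > h.py <<'E'
import numpy as np, cv2
from plant import r
E
python3 - <<'E'
from h import *
s=r.get_state(); print(s)
for n in ["scene","top","wrist"]:
    im=r.capture(n); cv2.imwrite(f"pics/{n}0.png",im[...,::-1]); np.save(f"pics/{n}0.npy",im)
    print(n,r.camera_model(n))
print(r.grasp_offset)
E
```

```text
pics
{'time_s': 0.0, 'joints': array([-5.29340289e+01,  2.05938940e+01,  6.34894411e-01, -2.09488040e-02,
       -7.01342145e+01, -1.65078761e+01]), 'qd': array([-0.10468074, -0.08369779, -0.13981206, -0.06294078,  0.01597726,
        0.02319648]), 'joint_torque': array([ 1.86380654e-03, -5.82712054e+01,  2.93066454e+01,  6.99733034e+00,
        7.14212714e-03, -2.26420320e-04]), 'tcp_pos': array([ 0.23684045, -0.63153037,  0.19650086]), 'eef_rot': array([ 1.79905032e+02, -7.60792700e-03, -1.59449034e+02]), 'contact_force': array([ 0.31439245, -0.64217192, -1.16780705]), 'moment': array([ 0.01813443, -0.01308868,  0.01235735]), 'gripper_width': 0.08773002591997449}
scene {'fov_y': 42.454381483174394, 'cx': 279.1645560176838, 'cy': 218.37427016704834, 'k1': -0.11873182124619508, 'R': array([[-0.45846334,  0.88840962, -0.02323164],
       [ 0.54906481,  0.26259601, -0.79345521],
       [-0.69881271, -0.3765258 , -0.6081851 ]]), 't': array([ 0.28592283, -0.23188091,  1.70703097])}
top {'fov_y': 51.56533021080009, 'cx': 273.42579897183964, 'cy': 219.71744602989918, 'k1': -0.06277161067273462, 'R': array([[-0.01937489, -0.99973587,  0.01236127],
       [-0.99703938,  0.01839951, -0.0746588 ],
       [ 0.07441164, -0.01377118, -0.99713252]]), 't': array([-0.03559354,  0.58221241,  1.23390077])}
wrist {'fov_y': 59.645558270819244, 'cx': 273.37915167780073, 'cy': 206.8651530412136, 'k1': -0.002003024646855692, 'mount': array([[ 1.15141781e-04, -9.58300097e-01, -2.85763732e-01,
         7.78135105e-02],
       [ 9.99999968e-01,  1.75300567e-04, -1.84938702e-04,
         7.91351264e-05],
       [ 2.27321320e-04, -2.85763702e-01,  9.58300086e-01,
        -1.87671859e-01],
       [ 0.00000000e+00,  0.00000000e+00,  0.00000000e+00,
         1.00000000e+00]])}
-0.0188
```

View pics/scene0.png

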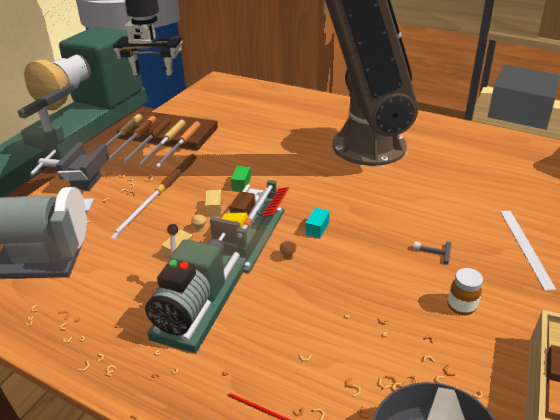

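View pics/top0.png

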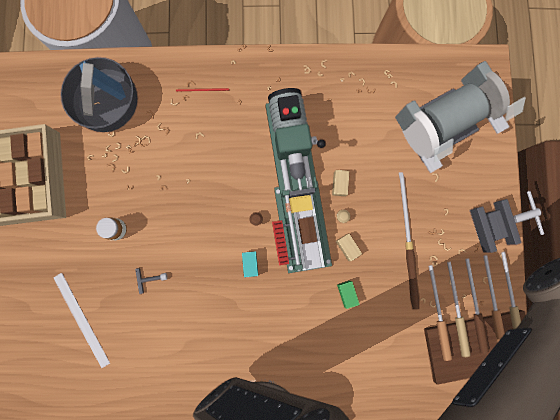

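```bash
python3 - <<'E'
import cv2
im=cv2.imread("pics/top0.png")[90:330,150:400]
cv2.imwrite("pics/top0c.png",cv2.resize(im,None,fx=2.5,fy=2.5,interpolation=cv2.INTER_CUBIC)[:600])
E
```

```text
(no output)
```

View pics/top0c.png

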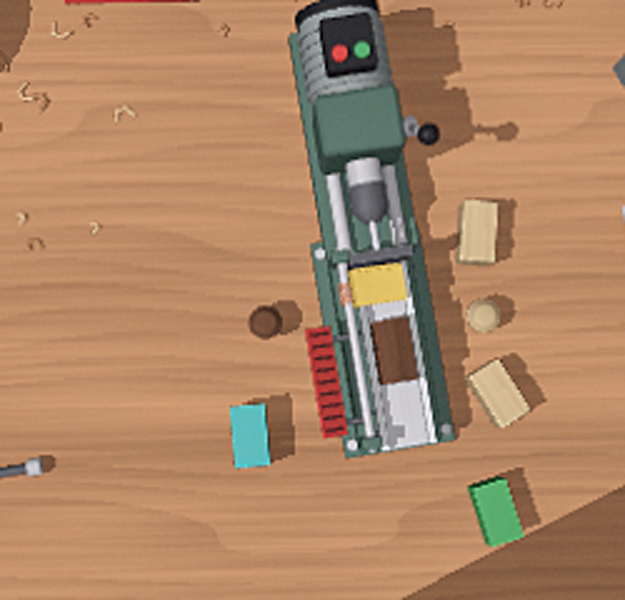

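```bash
cat >> h.py <<'E'
from scipy.optimize import least_squares
from scipy.spatial.transform import Rotation as Ro
def cam(n,pos=None,eul=None):
    m=r.camera_model(n); f=210/np.tan(np.radians(m["fov_y"]/2))
    if n=="wrist":
        M=np.array(m["mount"]); Rt=Ro.from_euler("xyz",eul,degrees=True).as_matrix()
        Rc=Rt@M[:3,:3]; tc=Rt@M[:3,3]+pos
        R,t=Rc.T,-Rc.T@tc
    else: R,t=np.array(m["R"]),np.array(m["t"])
    return dict(f=f,cx=m["cx"],cy=m["cy"],k1=m["k1"],R=R,t=t)
def proj(c,X):
    p=np.atleast_2d(X)@c["R"].T+c["t"]; s=p[:,:2]/p[:,2:]
    s=s*(1+c["k1"]*(s**2).sum(1,keepdims=True))
    return s*c["f"]+[c["cx"],c["cy"]]
def ray(c,uv):
    d=(np.atleast_2d(uv)-[c["cx"],c["cy"]])/c["f"]; s=d.copy()
    for _ in range(20): s=d/(1+c["k1"]*(s**2).sum(1,keepdims=True))
    v=np.c_[s,np.ones(len(s))]@c["R"]; o=-c["R"].T@c["t"]
    return o,v
def onz(c,uv,z):
    o,v=ray(c,uv); return o+v*((z-o[2])/v[:,2:])
def mw(p,X):  # machine (mm) -> world, p=x,y,yaw
    X=np.atleast_2d(X)/1000; c,s=np.cos(p[2]),np.sin(p[2])
    return np.c_[p[0]+c*X[:,0]-s*X[:,1],p[1]+s*X[:,0]+c*X[:,1],X[:,2]]
def wm(p,X):
    X=np.atleast_2d(X); c,s=np.cos(p[2]),np.sin(p[2]); d=X[:,:2]-p[:2]
    return np.c_[c*d[:,0]+s*d[:,1],-s*d[:,0]+c*d[:,1],X[:,2]]*1000
E
python3 - <<'E'
from h import *
im=np.load("pics/top0.npy")[150:300,220:380]; hsv=cv2.cvtColor(im,cv2.COLOR_RGB2HSV)
c=cam("top")
H,S,V=[hsv[...,i].astype(int) for i in range(3)]
red=(((H<6)|(H>174))&(S>150)&(V>80)).astype(np.uint8)
yel=((H>18)&(H<32)&(S>140)&(V>150)).astype(np.uint8)
wal=((H>3)&(H<18)&(S>90)&(V<130)).astype(np.uint8)
for n,m in (("red",red),("yel",yel),("wal",wal)):
    cs,_=cv2.findContours(cv2.morphologyEx(m,cv2.MORPH_CLOSE,np.ones((3,3))),cv2.RETR_EXTERNAL,2)
    for k in cs:
        if cv2.contourArea(k)>60:
            b=cv2.boxPoints(cv2.minAreaRect(k))+[220,150]; print(n,cv2.contourArea(k),b.round(1).tolist(),b.mean(0))
            z=.1; print(onz(c,b,z).round(4).tolist())
E
```

```text
red 386.0 [[271.4, 221.4], [281.3, 219.8], [288.7, 263.0], [278.8, 264.7]] [280.04045105 242.23592377]
[[0.571, -0.0399, 0.1], [0.5751, -0.0668, 0.1], [0.458, -0.0843, 0.1], [0.454, -0.0577, 0.1]]
wal 76.5 [[349.7, 279.1], [357.8, 276.3], [365.6, 298.8], [357.6, 301.6]] [357.65591431 288.94544792]
[[0.4113, -0.248, 0.1], [0.4184, -0.2701, 0.1], [0.3576, -0.2896, 0.1], [0.3506, -0.2675, 0.1]]
wal 132.0 [[257.0, 274.0], [257.0, 256.0], [267.0, 256.0], [267.0, 274.0]] [262. 265.]
[[0.4303, 0.0014, 0.1], [0.4785, 0.0006, 0.1], [0.478, -0.0263, 0.1], [0.4298, -0.0254, 0.1]]
wal 337.0 [[297.6, 218.9], [312.6, 216.4], [316.6, 240.9], [301.7, 243.4]] [307.14865112 229.89189148]
[[0.5766, -0.1112, 0.1], [0.5827, -0.1519, 0.1], [0.516, -0.1613, 0.1], [0.5101, -0.1207, 0.1]]
wal 208.0 [[248.1, 213.5], [268.7, 209.0], [271.4, 221.4], [250.9, 225.9]] [259.76470137 217.44117546]
[[0.5937, 0.0227, 0.1], [0.6051, -0.0332, 0.1], [0.5713, -0.04, 0.1], [0.5599, 0.0158, 0.1]]
wal 102.5 [[319.8, 198.2], [330.0, 196.2], [333.4, 212.9], [323.2, 215.0]] [326.61538696 205.57692719]
[[0.632, -0.1731, 0.1], [0.6371, -0.2012, 0.1], [0.5911, -0.209, 0.1], [0.5861, -0.181, 0.1]]
wal 114.5 [[347.0, 170.0], [354.9, 169.7], [355.9, 193.7], [348.0, 194.0]] [351.47225761 181.83448601]
[[0.7087, -0.2501, 0.1], [0.7093, -0.2721, 0.1], [0.6429, -0.2725, 0.1], [0.6423, -0.2506, 0.1]]
```

View pics/wrist0.png

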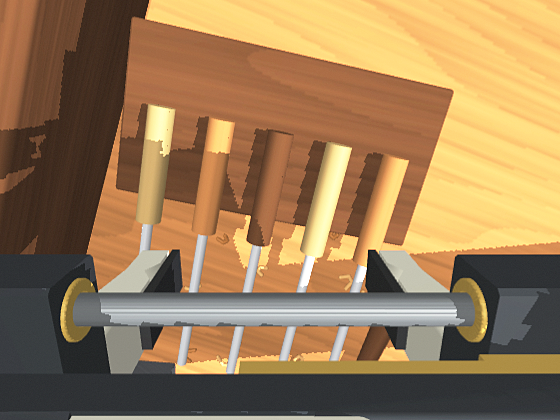

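Candidates for the blank, in top view pixels:
- Walnut in the channel at (307,230).
- Turquoise block at (250,264) and green block at (348,294).
- Maple blocks at (342,182) and (348,247).
- Dark blocks in the tray at about (20,160).

I choose (307,230). It is dark brown and lies in the channel in front of the yellow flap, and the close crop confirms that. Next I go over the machine for a closer look.

Emit:
{"name": "carry_out", "arguments": {"plan": [[0.01, 0.036, 0.012, 0, 0, -0.0175], [0.015, 0.037, 0.01, 0, 0, -0.0175], [0.015, 0.037, 0.01, 0, 0, -0.0175], [0.015, 0.037, 0.01, 0, 0, -0.0175], [0.015, 0.037, 0.01, 0, 0, -0.0175], [0.015, 0.037, 0.005, 0, 0, -0.0175], [0.015, 0.037, 0, 0, 0, -0.0175], [0.015, 0.037, 0, 0, 0, -0.0175], [0.015, 0.037, 0, 0, 0, -0.0175], [0.015, 0.037, 0, 0, 0, -0.0175], [0.015, 0.037, 0, 0, 0, -0.0175], [0.015, 0.037, 0, 0, 0, -0.0175]], "fingers": -1}}

```text
time_s: 1.15
tcp_pos: [0.4092, -0.1743, 0.2487]
eef_rot: [179.3, -0.1, -172.7]
contact_force: [0.8, -0.8, 0.4]
gripper_width: 0.0876
```

Emit:
{"name": "carry_out", "arguments": {"plan": [[0.02, 0.032, 0, 0.006, 0, 0.01], [0.02, 0.032, 0, 0.006, 0, 0.01], [0, 0, 0, 0, 0, 0], [0, 0, 0, 0, 0, 0]]}}

```text
time_s: 1.48
tcp_pos: [0.4517, -0.0998, 0.2493]
eef_rot: [178.6, 0.2, -171.1]
contact_force: [-1.3, -0.8, -1.3]
gripper_width: 0.0873
```

```bash
python3 - <<'E'
from h import *
s=r.get_state(); print(s["time_s"],s["tcp_pos"],s["eef_rot"],s["contact_force"],np.abs(s["qd"]).max())
np.save("pics/w1s.npy",np.r_[s["tcp_pos"],s["eef_rot"]])
im=r.capture("wrist"); cv2.imwrite("pics/w1.png",im[...,::-1]); np.save("pics/w1.npy",im)
E
```

```text
1.4833 [ 0.45174774 -0.09980141  0.2493025 ] [ 1.78561541e+02  1.72764392e-01 -1.71127632e+02] [-1.34343945 -0.76535334 -1.2788122 ] 3.273484865519569
```

View pics/w1.png

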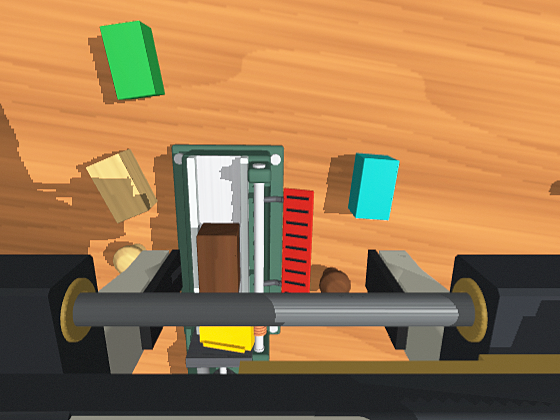

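Emit:
{"name": "carry_out", "arguments": {"plan": [[0, 0, 0, -0.012, 0, 0], [0, 0, 0, -0.012, 0, 0], [0, 0, 0, 0, 0, 0], [0, 0, 0, 0, 0, 0]]}}

```text
time_s: 1.87
tcp_pos: [0.4503, -0.1028, 0.2489]
eef_rot: [-179.9, -0.1, -171.4]
contact_force: [-0.6, 0.4, -0.4]
gripper_width: 0.0872
```

```bash
python3 - <<'E'
from h import *
s=r.get_state(); print(s["time_s"],s["tcp_pos"],s["eef_rot"],s["contact_force"],np.abs(s["qd"]).max())
np.save("pics/w2s.npy",np.r_[s["tcp_pos"],s["eef_rot"]])
im=r.capture("wrist"); np.save("pics/w2.npy",im)
cv2.imwrite("pics/w2.png",cv2.resize(im[140:380,160:340,::-1],None,fx=2.5,fy=2.5,interpolation=cv2.INTER_CUBIC))
im=r.capture("scene"); np.save("pics/s2.npy",im)
cv2.imwrite("pics/s2.png",im[...,::-1])
E
```

```text
1.8667 [ 0.45025066 -0.10278163  0.24886209] [-1.79909394e+02 -1.16536084e-01 -1.71385534e+02] [-0.57865345  0.38285665 -0.39434281] 0.6356795445533245
```

View pics/w2.png

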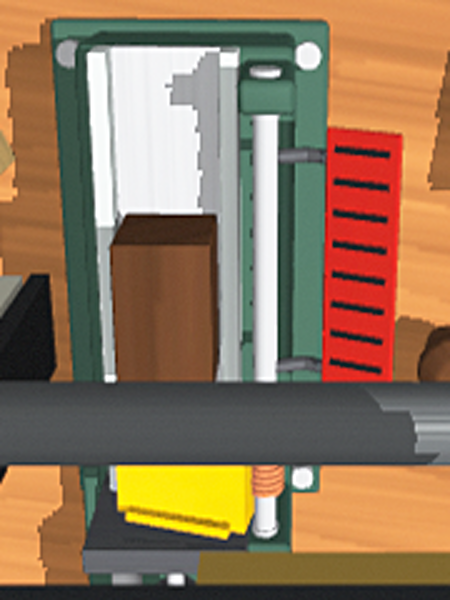

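View pics/s2.png

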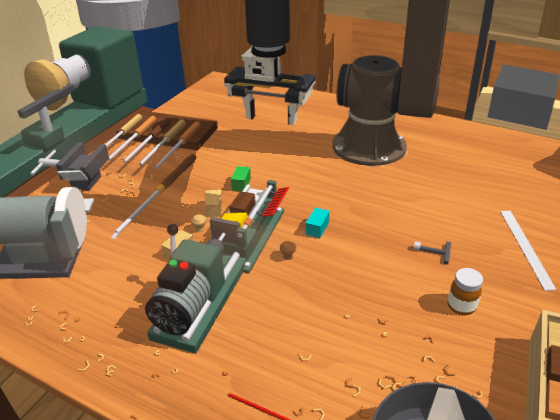

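```bash
python3 - <<'E'
from h import *
s=np.load("pics/w2s.npy"); cw=cam("wrist",s[:3],s[3:]); ct=cam("top"); 
k=lambda u,v:(160+u/2.5-.3,140+v/2.5-.3)
W=[((-135,65.2,93.7),k(329,127)),((-135,93.2,104.5),k(402,134)),((-160,-30.5,72),k(88,50)),((-160,30.5,72),k(238,48)),((-140,42,98),k(266,115)),((-141,42,94),k(266,115))][:4]
T=[((-75,79,99),(280.04,242.24))]
def res(p): return np.r_[(proj(cw,mw(p,[w[0] for w in W]))-[w[1] for w in W]).ravel(),3*(proj(ct,mw(p,[t[0] for t in T]))-[t[1] for t in T]).ravel()]
o=least_squares(res,[.6,-.129,.148],loss="soft_l1"); p=o.x; print(p,np.degrees(p[2])); print(res(p).reshape(-1,2).round(1))
np.save("pose.npy",p)
for uv in (k(112,243),k(217,242)): print("rear top",wm(p,onz(cw,uv,.1)).round(1))
print("blank top centre (top cam)",wm(p,onz(ct,(307.15,229.9),.1)).round(1))
# overlay
im=cv2.resize(np.load("pics/w2.npy"),None,fx=3,fy=3)[420:1140,480:1020,::-1].copy()
def line(a,b,col):
    q=(proj(cw,mw(p,[a,b]))+.5)*3-[480,420]; cv2.line(im,tuple(int(v) for v in q[0]),tuple(int(v) for v in q[1]),col,1)
for y,z in((-30.5,72),(-22.5,72),(22.5,72),(30.5,72),(-22.5,60),(22.5,60),(42,98.5)): line((-160,y,z),(45,y,z),(255,0,255))
line((-135,65.2,93.7),(-15,65.2,93.7),(255,255,0));line((-135,93.2,104.5),(-15,93.2,104.5),(255,255,0));line((-135,65.2,93.7),(-135,93.2,104.5),(255,255,0))
line((-160,-22,60),(-160,22,60),(0,0,255));line((45,-35,112),(45,35,112),(0,0,255));line((-155,31,102),(-155,54,102),(0,0,255))
cv2.imwrite("pics/ov.png",im[:600])
cv2.imwrite("pics/fing.png",cv2.resize(np.load("pics/s2.npy")[50:140,200:330,::-1],None,fx=6,fy=6,interpolation=cv2.INTER_CUBIC))
E
```

```text
[ 0.59801954 -0.13112866  0.14003013] 8.023135445475761
[[-0.5 -0.1]
 [ 0.7  0.2]
 [-0.1  0.2]
 [ 0.9  1.6]
 [ 1.3  1.8]]
rear top [[-88.6 -18.8 100. ]]
rear top [[-89.5  22.5 100. ]]
blank top centre (top cam) [[-52.    2.1 100. ]]
```

View pics/ov.png

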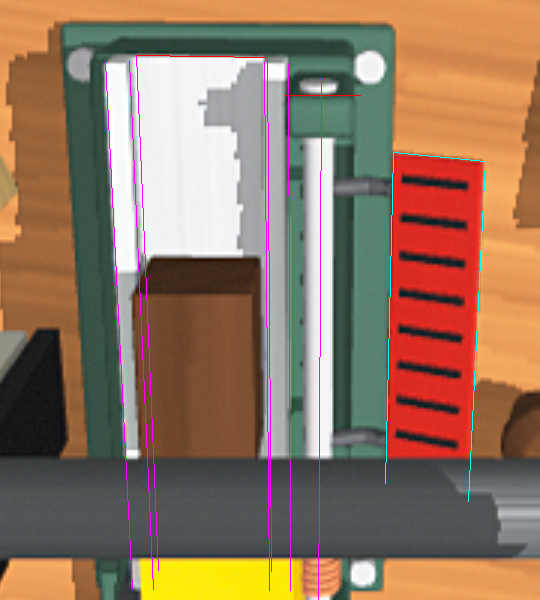

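View pics/fing.png

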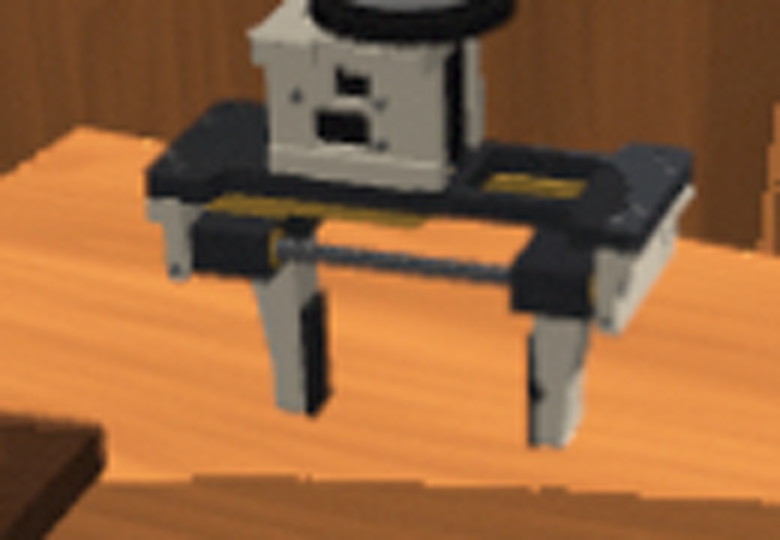

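The overlay matches the machine: rails, plate edges and channel mouth all line up. That gives a pose of about (0.598, -0.131) with yaw 8.0°, and puts the blank's rear face near machine x = -89. The fingertips look about 12 mm thick. I'll set them about 68 mm apart and move above the start point.

Emit:
{"name": "carry_out", "arguments": {"plan": [[0.012, -0.001, -0.033, 0, 0.001, -0.004], [0.012, -0.001, -0.033, 0, 0.001, -0.004], [0.012, -0.001, -0.025, 0, 0, -0.003], [0, 0, 0, 0, 0, 0], [0, 0, 0, 0, 0, 0], [0, 0, 0, 0, 0, 0]], "fingers": -0.55, "force": 30}}

```text
time_s: 2.47
tcp_pos: [0.4881, -0.1084, 0.1578]
eef_rot: [-179.9, 0.2, -172.3]
contact_force: [-0.3, -0.0, -0.1]
gripper_width: 0.0681
```

```bash
cat > st.py <<'E'
from h import *
p=np.load("pose.npy")
s=r.get_state(); print(s["time_s"],"tcp",s["tcp_pos"].round(4),"rot",s["eef_rot"].round(2),"F",s["contact_force"].round(1),"w",round(s["gripper_width"],4),"machine",wm(p,s["tcp_pos"]).round(1),"yawerr",(s["eef_rot"][2]+180-np.degrees(p[2])).round(2))
E
cat > look.py <<'E'
import sys; from st import *
n=sys.argv[1]
for c,(a,b,x,y) in {"wrist":(140,420,100,420),"scene":(150,290,150,330)}.items():
    im=r.capture(c); np.save(f"pics/{n}{c}.npy",im); cv2.imwrite(f"pics/{n}{c}.png",cv2.resize(im[a:b,x:y,::-1],None,fx=2 if c=="wrist" else 4,fy=2 if c=="wrist" else 4,interpolation=cv2.INTER_CUBIC))
E
python3 look.py a
```

```text
2.4667 tcp [ 0.4881 -0.1084  0.1578] rot [-1.7991e+02  1.6000e-01 -1.7227e+02] F [-0.3 -0.  -0.1] w 0.0681 machine [[-105.7   37.9  157.8]] yawerr -0.29
```

View pics/awrist.png

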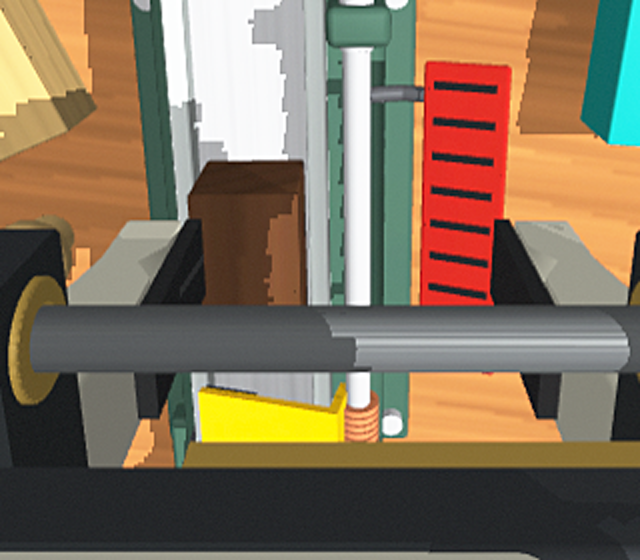

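View pics/ascene.png

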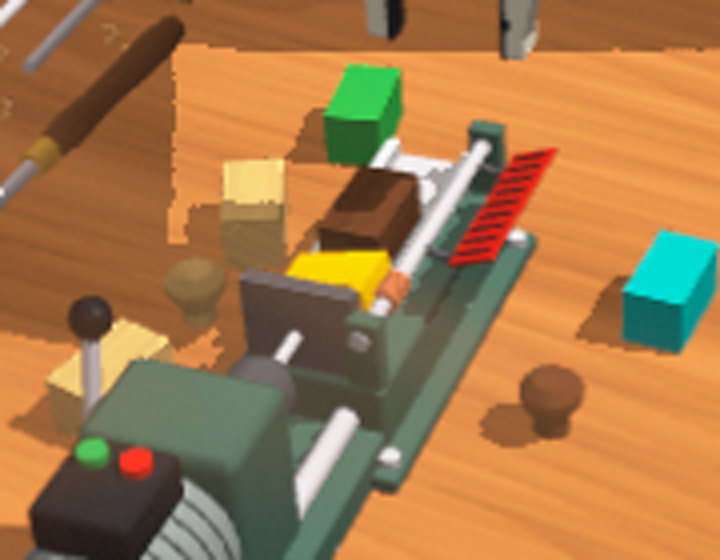

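```bash
python3 - <<'E'
from st import *
c=cam("scene"); R=Ro.from_euler("xyz",s["eef_rot"],degrees=True).as_matrix()
L={}
im=cv2.resize(r.capture("scene")[90:190,200:320,::-1],None,fx=6,fy=6,interpolation=cv2.INTER_CUBIC)
for k in (-46,-34,34,46):
  for x in (-9.5,9.5):
    uv=proj(c,s["tcp_pos"]+R@[x/1000,k/1000,0])[0]; q=(uv+.5-[200,90])*6; cv2.circle(im,tuple(int(v) for v in q),3,(255,0,255) if abs(k)==34 else (255,255,0),-1)
cv2.imwrite("pics/tip.png",im)
E
```

```text
2.5667 tcp [ 0.4887 -0.1082  0.1589] rot [-179.91    0.29 -172.25] F [-0.1  0.6  0.6] w 0.0678 machine [[-105.    37.9  158.9]] yawerr -0.27
```

View pics/tip.png

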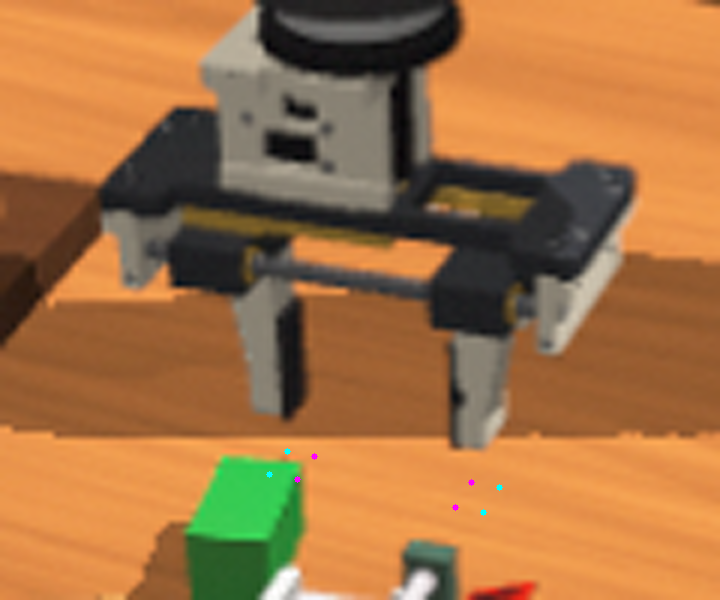

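Emit:
{"name": "carry_out", "arguments": {"plan": [[-0.001, 0.001, -0.02, 0, 0, 0.003], [-0.001, 0.001, -0.02, 0, 0, 0.002], [0, 0, -0.005, 0, 0, 0], [0, 0, 0, 0, 0, 0]]}}

```text
time_s: 2.95
tcp_pos: [0.4898, -0.1057, 0.119]
eef_rot: [-179.9, 1.0, -171.9]
contact_force: [-0.6, -0.0, 0.1]
gripper_width: 0.068
```

```bash
python3 look.py b; python3 - <<'E'
from st import *
c=cam("scene"); R=Ro.from_euler("xyz",s["eef_rot"],degrees=True).as_matrix()
im=cv2.resize(r.capture("scene")[100:260,190:320,::-1],None,fx=3.7,fy=3.7,interpolation=cv2.INTER_CUBIC)
def dot(X,col):
    q=(proj(c,X)[0]+.5-[190,100])*3.7; cv2.circle(im,tuple(int(v) for v in q),2,col,-1)
for k in (-46,-34,34,46):
  for x in (-9.5,9.5): dot(s["tcp_pos"]+R@[x/1000,k/1000,0],(255,0,255))
for X in [(-135,65.2,93.7),(-15,65.2,93.7),(-135,93.2,104.5),(-15,93.2,104.5),(45,-35,112),(45,35,112),(-89,-20,100),(-89,20,100),(-155,31,102),(-155,54,102)]: dot(mw(p,X),(255,255,0))
cv2.imwrite("pics/tip2.png",im)
E
```

```text
2.95 tcp [ 0.4898 -0.1057  0.119 ] rot [-179.88    1.   -171.88] F [-0.6 -0.   0.1] w 0.068 machine [[-103.6   40.3  119. ]] yawerr 0.1
3.05 tcp [ 0.4905 -0.1057  0.1199] rot [-179.87    1.07 -171.88] F [0.  0.9 1. ] w 0.0679 machine [[-103.    40.2  119.9]] yawerr 0.1
```

View pics/tip2.png

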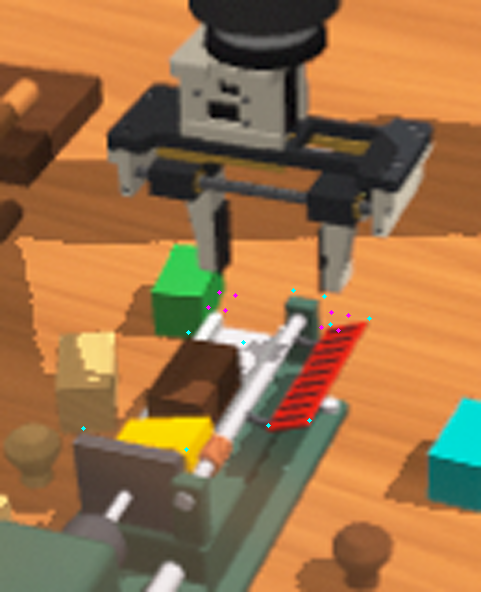

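Emit:
{"name": "carry_out", "arguments": {"plan": [[-0.002, 0, -0.006, 0, -0.009, 0], [-0.002, 0, -0.006, 0, -0.009, 0], [0, 0, -0.004, 0, 0, 0], [0, 0, -0.003, 0, 0, 0], [0, 0, 0, 0, 0, 0]]}}

```text
time_s: 3.52
tcp_pos: [0.4904, -0.1055, 0.1057]
eef_rot: [-179.7, 2.6, -171.8]
contact_force: [-0.9, 0.1, -0.8]
gripper_width: 0.0682
```

```bash
python3 look.py c
```

```text
3.5167 tcp [ 0.4904 -0.1055  0.1057] rot [-179.67    2.61 -171.83] F [-0.9  0.1 -0.8] w 0.0682 machine [[-103.    40.4  105.7]] yawerr 0.15
```

View pics/cwrist.png

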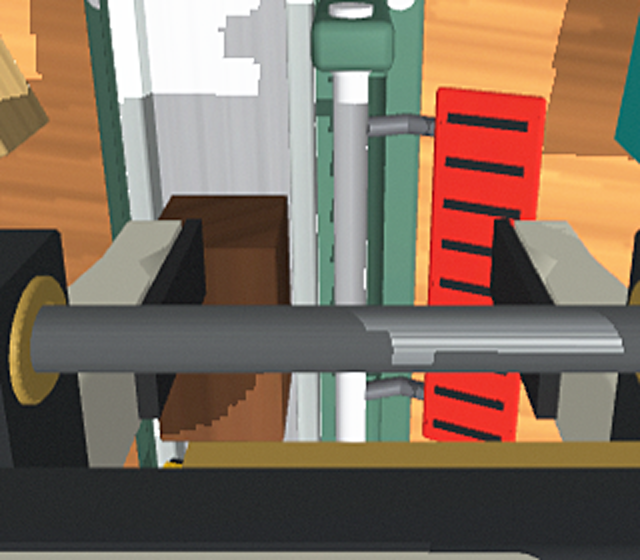

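View pics/cscene.png

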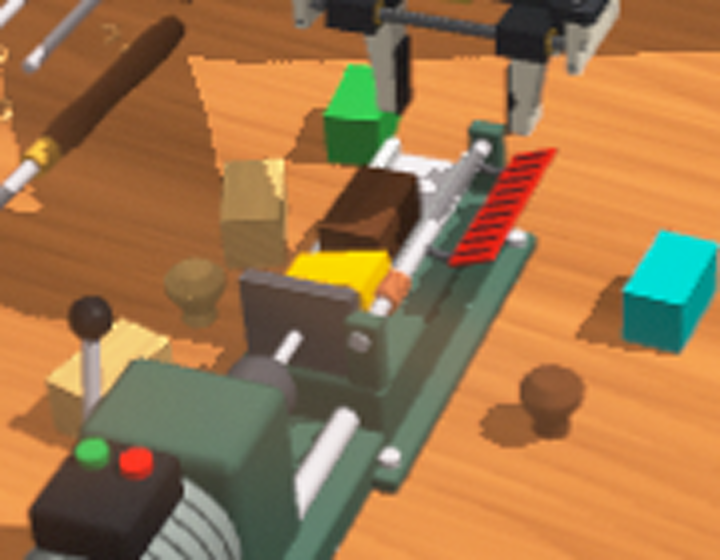

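Emit:
{"name": "carry_out", "arguments": {"plan": [[-0.005, -0.001, 0, 0.003, 0.022, 0], [-0.005, -0.001, 0, 0.002, 0.022, 0], [0, 0, 0, 0, 0, 0], [0, 0, -0.004, 0, 0, 0], [0, 0, -0.004, 0, 0, 0], [0, 0, 0, 0, 0, 0]]}}

```text
time_s: 4.12
tcp_pos: [0.4825, -0.1074, 0.0989]
eef_rot: [179.7, 0.3, -171.8]
contact_force: [-0.4, 0.4, -0.5]
gripper_width: 0.068
```

```bash
python3 look.py d
```

```text
4.1167 tcp [ 0.4825 -0.1074  0.0989] rot [ 179.7     0.29 -171.83] F [-0.4  0.4 -0.5] w 0.068 machine [[-111.1   39.6   98.9]] yawerr 0.15
```

View pics/dscene.png

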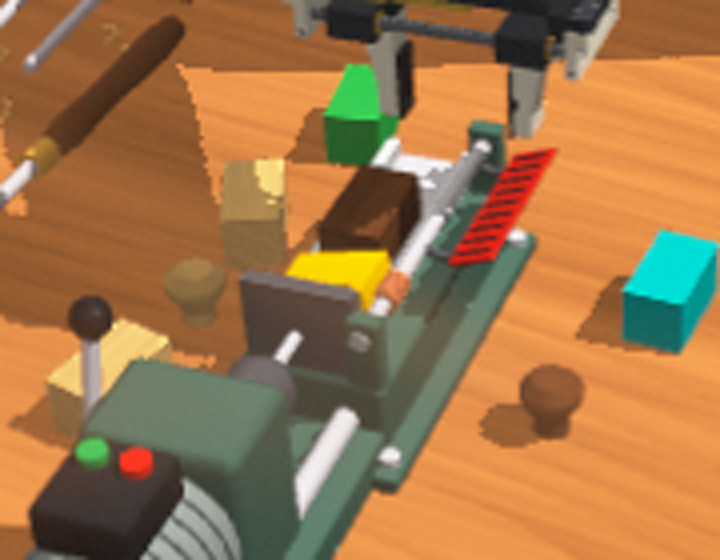

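The fingertips look about 30 mm higher than the stated TCP, both here and in the wrist view, and there is no contact yet. I'll let contact set the height and keep going down in small steps.

Emit:
{"name": "carry_out", "arguments": {"plan": [[0, 0, -0.005, 0, 0.002, 0], [0, 0, -0.005, 0, 0.002, 0], [0, 0, -0.004, 0, 0.001, 0], [0, 0, 0, 0, 0, 0]]}}

```text
time_s: 4.55
tcp_pos: [0.4827, -0.1074, 0.0842]
eef_rot: [179.7, 0.0, -171.8]
contact_force: [-0.2, 0.0, 0.0]
gripper_width: 0.0679
```

```bash
python3 st.py
```

```text
4.55 tcp [ 0.4827 -0.1074  0.0842] rot [ 1.7967e+02  4.0000e-02 -1.7180e+02] F [-0.2  0.   0. ] w 0.0679 machine [[-110.9   39.6   84.2]] yawerr 0.18
```

Emit:
{"name": "carry_out", "arguments": {"plan": [[0, 0, -0.004, 0, 0, 0], [0, 0, -0.003, 0, 0, 0], [0, 0, -0.002, 0, 0, 0], [0, 0, 0, 0, 0, 0]]}}

```text
time_s: 4.88
tcp_pos: [0.4824, -0.1074, 0.0737]
eef_rot: [179.7, -0.0, -171.8]
contact_force: [-0.2, 0.4, 0.4]
gripper_width: 0.0679
```

```bash
python3 look.py e
```

```text
4.8833 tcp [ 0.4824 -0.1074  0.0737] rot [ 1.7967e+02 -2.0000e-02 -1.7180e+02] F [-0.2  0.4  0.4] w 0.0679 machine [[-111.1   39.7   73.7]] yawerr 0.18
```

View pics/escene.png

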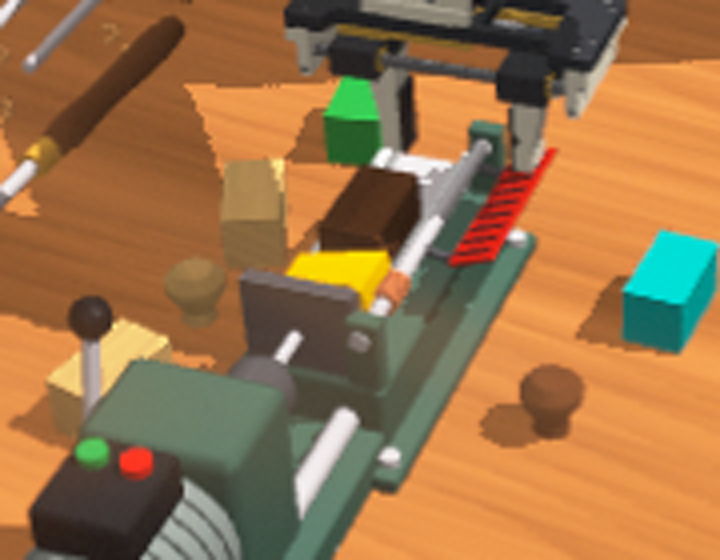

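View pics/ewrist.png

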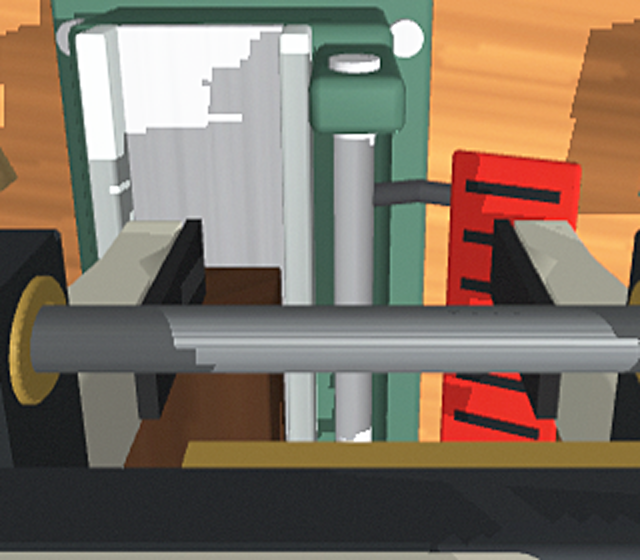

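Emit:
{"name": "carry_out", "arguments": {"plan": [[0, 0, 0, 0, 0, 0], [0, 0, 0, -0.004, 0, -0.003], [0, 0, 0, 0, 0, 0], [0, 0, -0.003, 0, 0, 0], [0, 0, -0.003, 0, 0, 0], [0, 0, -0.003, 0, 0, 0]], "fingers": -0.41}}

```text
time_s: 5.48
tcp_pos: [0.484, -0.1072, 0.0663]
eef_rot: [179.9, 0.2, -172.0]
contact_force: [-1.6, 1.3, 5.5]
gripper_width: 0.062
```

```bash
python3 st.py
```

```text
5.4833 tcp [ 0.484  -0.1072  0.0663] rot [ 1.7994e+02  1.7000e-01 -1.7195e+02] F [-1.6  1.3  5.5] w 0.062 machine [[-109.6   39.7   66.3]] yawerr 0.02
```

Emit:
{"name": "carry_out", "arguments": {"plan": [[0, 0, -0.004, 0, 0, 0], [0, 0, -0.004, 0, 0, 0], [0, 0, -0.004, 0, 0, 0], [0, 0, -0.001, 0, 0, 0]]}}

```text
time_s: 5.82
tcp_pos: [0.4842, -0.1075, 0.0537]
eef_rot: [180.0, 0.2, -171.9]
contact_force: [-2.9, -0.4, 11.2]
gripper_width: 0.0616
```

```bash
python3 look.py f
```

```text
5.8167 tcp [ 0.4842 -0.1075  0.0537] rot [ 180.      0.21 -171.86] F [-2.9 -0.4 11.2] w 0.0616 machine [[-109.4   39.3   53.7]] yawerr 0.11
```

View pics/fscene.png

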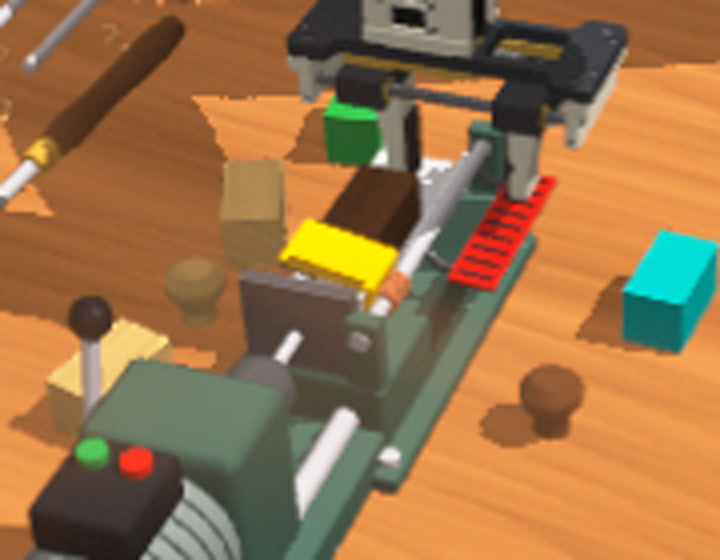

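View pics/fwrist.png

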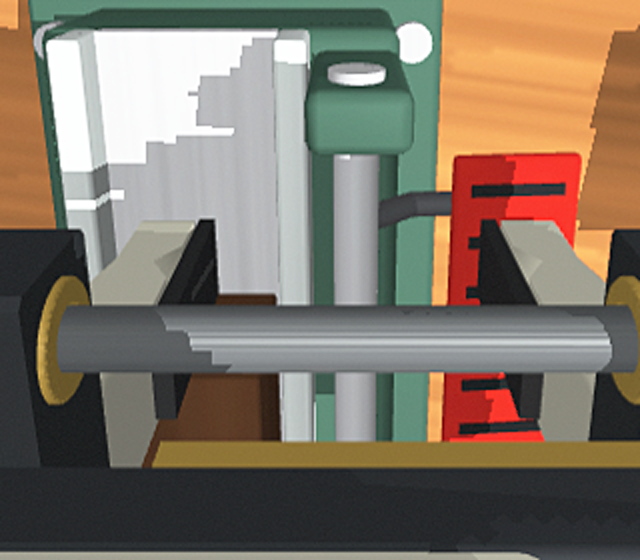

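The flap now stands open and the plate is level, with the blank still in front. Next I push along the feed.

Emit:
{"name": "carry_out", "arguments": {"plan": [[0.005, 0.0007, 0, 0, 0, 0], [0.005, 0.0007, 0, 0, 0, 0], [0.005, 0.0007, 0, 0, 0, 0], [0.005, 0.0007, 0, 0, 0, 0], [0.005, 0.0007, 0, 0, 0, 0], [0.005, 0.0007, 0, 0, 0, 0]]}}

```text
time_s: 6.42
tcp_pos: [0.4977, -0.1068, 0.0524]
eef_rot: [-180.0, -1.5, -171.9]
contact_force: [-9.7, -0.5, 11.7]
gripper_width: 0.0619
```

```bash
python3 look.py g
```

```text
6.4167 tcp [ 0.4977 -0.1068  0.0524] rot [-179.99   -1.49 -171.87] F [-9.7 -0.5 11.7] w 0.0619 machine [[-96.   38.   52.4]] yawerr 0.11
```

View pics/gscene.png

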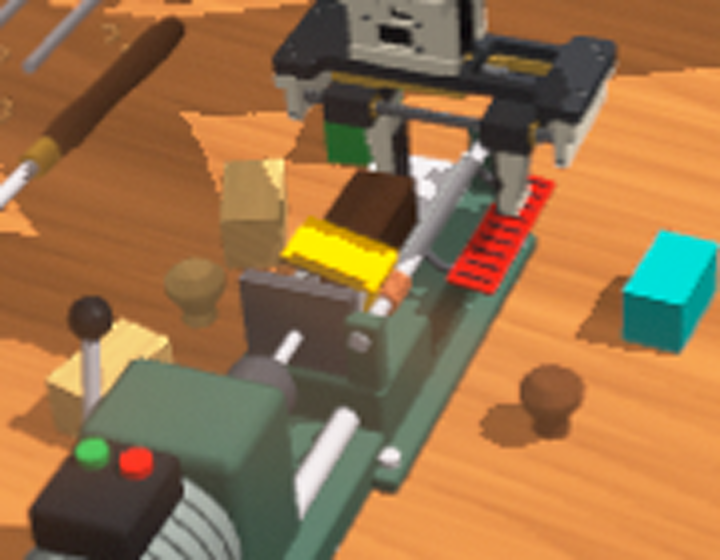

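View pics/gwrist.png

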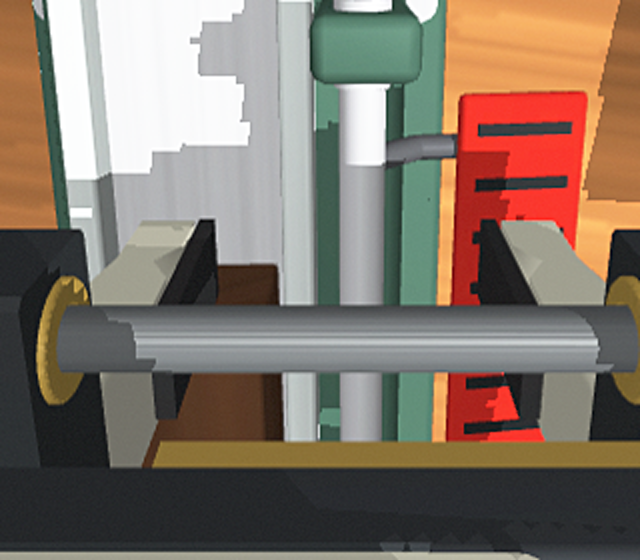

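Emit:
{"name": "carry_out", "arguments": {"plan": [[0.008, 0.0015, 0.001, 0, -0.008, 0], [0.008, 0.0015, 0.001, 0, -0.008, 0], [0.008, 0.0015, 0, 0, -0.008, 0], [0.008, 0.0015, 0, 0, -0.005, 0]]}}

```text
time_s: 6.85
tcp_pos: [0.5173, -0.1039, 0.0529]
eef_rot: [-179.7, -1.1, -171.9]
contact_force: [-10.2, -0.4, 11.5]
gripper_width: 0.0616
```

```bash
python3 look.py i
```

```text
6.85 tcp [ 0.5173 -0.1039  0.0529] rot [-179.71   -1.11 -171.91] F [-10.2  -0.4  11.5] w 0.0616 machine [[-76.1  38.3  52.9]] yawerr 0.07
```

View pics/iscene.png

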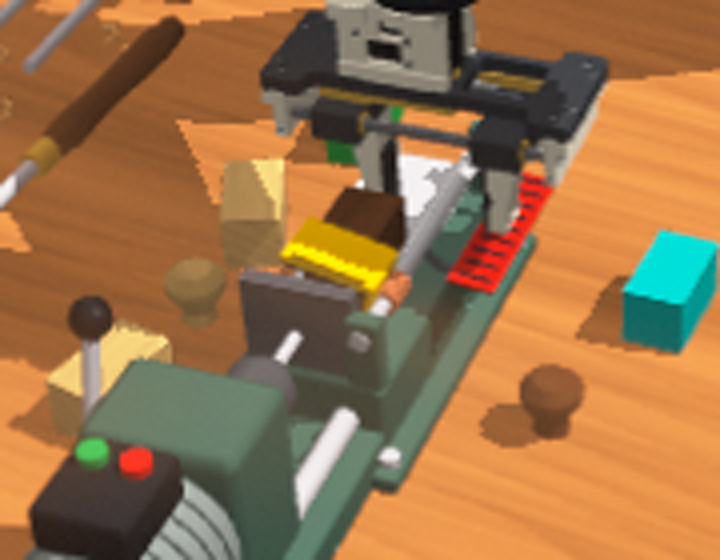

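View pics/iwrist.png

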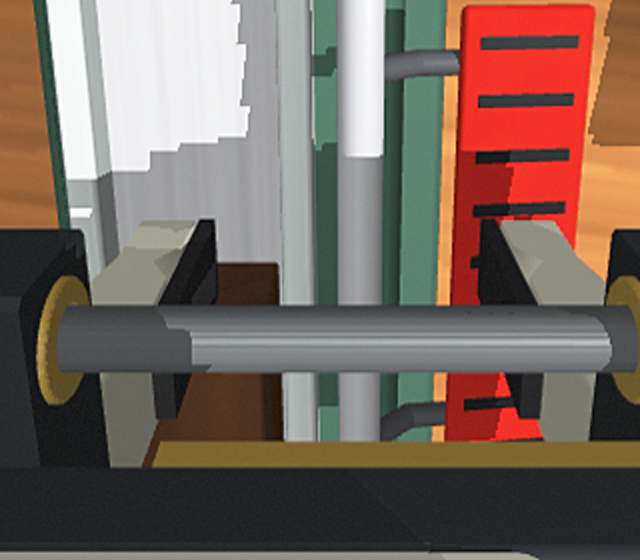

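Emit:
{"name": "carry_out", "arguments": {"plan": [[0.008, 0.0016, 0.0005, 0, -0.008, 0], [0.008, 0.0016, 0.0005, 0, -0.008, 0], [0.008, 0.0015, 0, 0, -0.006, 0], [0.008, 0.0015, 0, 0, -0.005, 0], [0.008, 0.0015, 0, 0, -0.005, 0]]}}

```text
time_s: 7.37
tcp_pos: [0.5433, -0.0999, 0.0525]
eef_rot: [-179.4, -0.8, -171.9]
contact_force: [-10.3, -0.1, 12.6]
gripper_width: 0.062
```

```bash
python3 look.py j
```

```text
7.3667 tcp [ 0.5433 -0.0999  0.0525] rot [-179.37   -0.78 -171.92] F [-10.3  -0.1  12.6] w 0.062 machine [[-49.8  38.6  52.5]] yawerr 0.06
```

View pics/jscene.png

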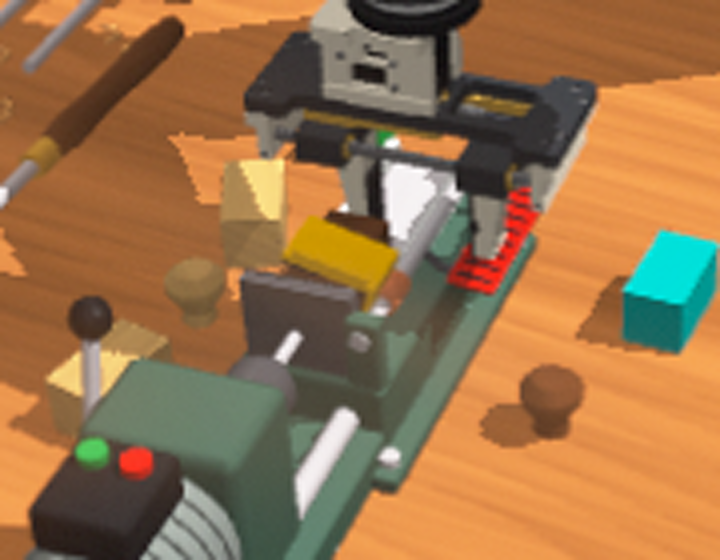

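Emit:
{"name": "carry_out", "arguments": {"plan": [[0.008, 0.0016, 0.0003, 0.004, -0.007, 0], [0.008, 0.0016, 0.0003, 0.004, -0.006, 0], [0.007, 0.0014, 0, 0.002, -0.005, 0]]}}

```text
time_s: 7.72
tcp_pos: [0.5575, -0.0974, 0.0524]
eef_rot: [-179.8, -0.6, -171.9]
contact_force: [-26.8, 0.1, 27.3]
gripper_width: 0.0617
```

```bash
python3 look.py k
```

```text
7.7167 tcp [ 0.5575 -0.0974  0.0524] rot [-179.77   -0.6  -171.91] F [-26.8   0.1  27.3] w 0.0617 machine [[-35.5  39.1  52.4]] yawerr 0.06
```

View pics/kscene.png

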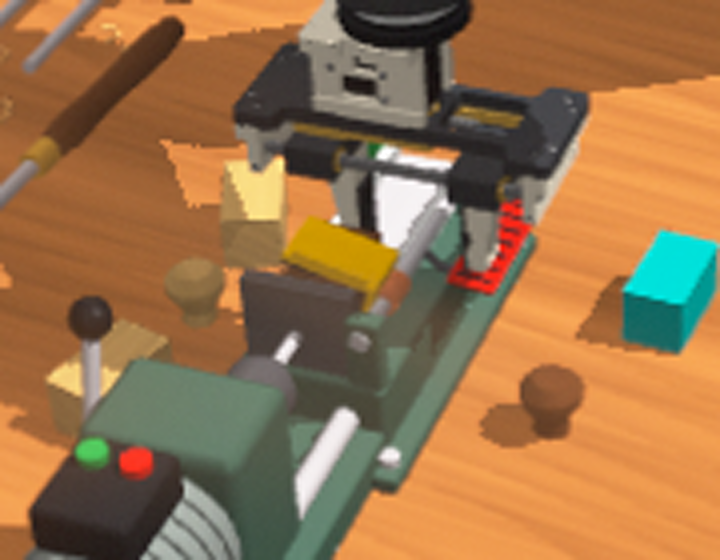

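View pics/kwrist.png

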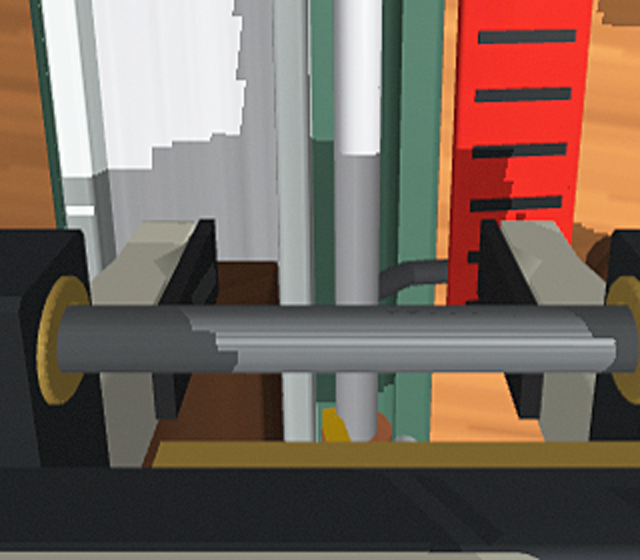

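Emit:
{"name": "carry_out", "arguments": {"plan": [[0.001, 0.0001, 0, 0, 0, 0], [-0.004, -0.0006, 0.0005, 0, 0, 0], [-0.005, -0.0007, 0, 0, 0, 0], [-0.005, -0.0007, 0, 0, 0, 0]]}}

```text
time_s: 8.15
tcp_pos: [0.5552, -0.0974, 0.0579]
eef_rot: [-179.7, 0.5, -171.8]
contact_force: [4.4, 0.6, 7.1]
gripper_width: 0.0622
```

```bash
python3 look.py l
```

```text
8.15 tcp [ 0.5552 -0.0974  0.0579] rot [-179.71    0.54 -171.82] F [4.4 0.6 7.1] w 0.0622 machine [[-37.7  39.3  57.9]] yawerr 0.15
```

View pics/lwrist.png

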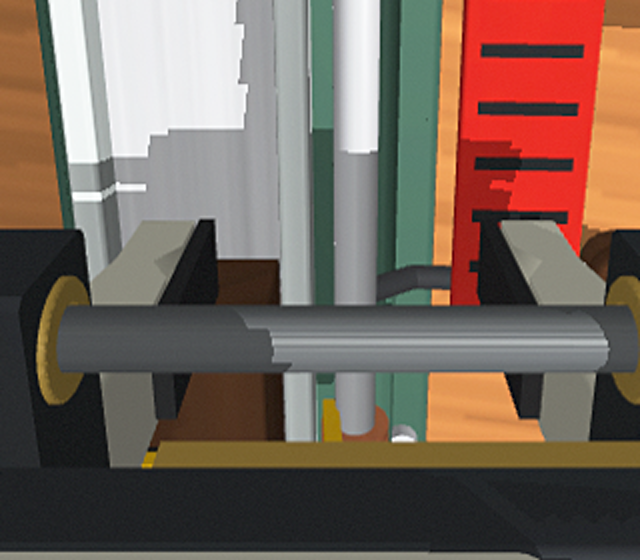

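Emit:
{"name": "carry_out", "arguments": {"plan": [[-0.006, -0.0008, 0.001, 0, 0, 0], [-0.004, -0.0006, 0.005, 0, 0, 0], [-0.002, -0.0003, 0.01, 0, 0, 0], [-0.002, -0.0003, 0.015, 0, 0, 0], [-0.002, -0.0003, 0.02, 0, 0, 0], [-0.005, -0.0007, 0.025, 0, 0, 0], [-0.015, -0.002, 0.03, 0, 0, 0], [-0.025, -0.003, 0.03, 0, 0, 0], [-0.025, -0.003, 0.03, 0, 0, 0], [0, 0, 0, 0, 0, 0], [0, 0, 0, 0, 0, 0]]}}

```text
time_s: 9.17
tcp_pos: [0.4627, -0.1098, 0.2325]
eef_rot: [-179.7, 0.3, -171.8]
contact_force: [-0.1, 0.7, -1.4]
gripper_width: 0.062
```

```bash
python3 - <<'E'
from st import *
np.save("pics/ms.npy",np.r_[s["tcp_pos"],s["eef_rot"]])
im=r.capture("wrist"); np.save("pics/mw.npy",im); cv2.imwrite("pics/mw.png",cv2.resize(im[120:420,120:380,::-1],None,fx=2,fy=2,interpolation=cv2.INTER_CUBIC))
im=r.capture("scene"); cv2.imwrite("pics/mscene.png",cv2.resize(im[150:290,150:330,::-1],None,fx=4,fy=4,interpolation=cv2.INTER_CUBIC))
E
```

```text
9.1667 tcp [ 0.4627 -0.1098  0.2325] rot [-179.67    0.29 -171.82] F [-0.1  0.7 -1.4] w 0.062 machine [[-131.    40.   232.5]] yawerr 0.16
```

View pics/mw.png

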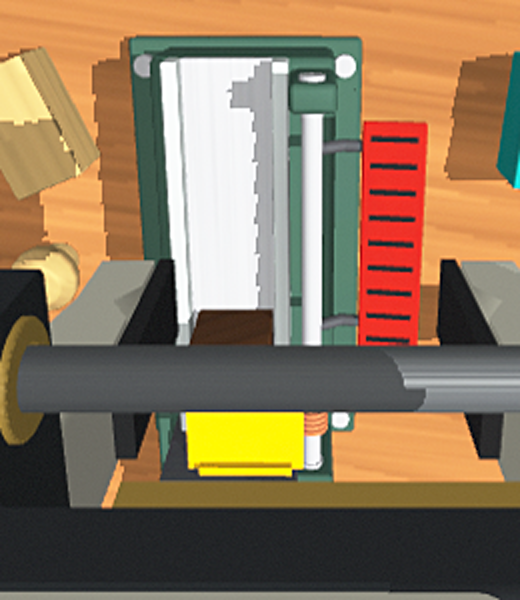

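View pics/mscene.png

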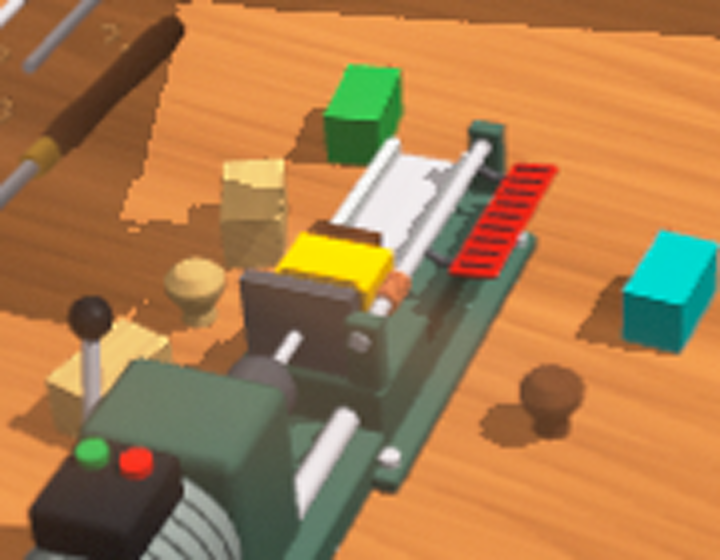

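Emit:
{"name": "carry_out", "arguments": {"plan": [[0.03, 0.004, 0.02, 0, 0, 0], [0.03, 0.004, 0.01, 0, 0, 0], [0, 0, 0, 0, 0, 0], [0, 0, 0, 0, 0, 0], [0, 0, 0, 0, 0, 0]]}}

```text
time_s: 9.68
tcp_pos: [0.5216, -0.1019, 0.2553]
eef_rot: [-179.7, -0.6, -171.9]
contact_force: [0.4, 0.2, 0.2]
gripper_width: 0.0617
```

```bash
python3 - <<'E'
from st import *
np.save("pics/ns.npy",np.r_[s["tcp_pos"],s["eef_rot"]])
im=r.capture("wrist"); np.save("pics/nw.npy",im); cv2.imwrite("pics/nw.png",cv2.resize(im[120:320,150:350,::-1],None,fx=3,fy=3,interpolation=cv2.INTER_CUBIC))
im=r.capture("top"); cv2.imwrite("pics/ntop.png",im[...,::-1])
E
```

```text
9.6833 tcp [ 0.5216 -0.1019  0.2553] rot [-179.7    -0.62 -171.86] F [0.4 0.2 0.2] w 0.0617 machine [[-71.6  39.6 255.3]] yawerr 0.12
```

View pics/nw.png

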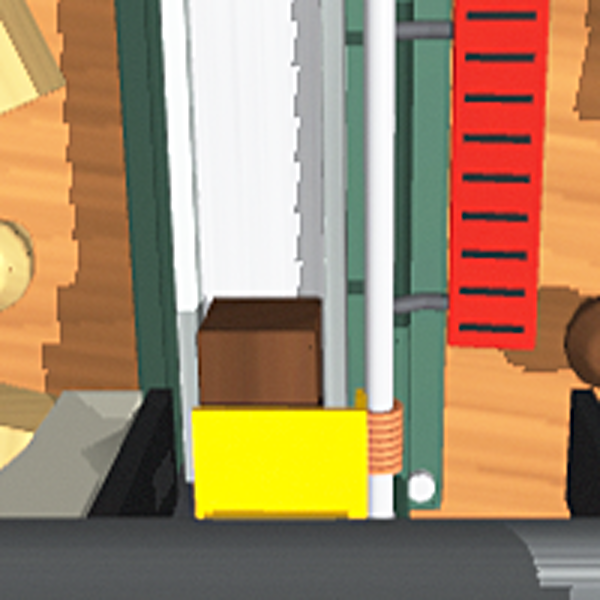

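```bash
python3 - <<'E'
from st import *
q=np.load("pics/ns.npy"); c=cam("wrist",q[:3],q[3:]); k=lambda u,v:(150+u/3-.3,120+v/3-.3)
for n,uv,z in(("rear top R",k(200,331),.1),("rear top L",k(322,330),.1),("rear bot",k(207,299),.06),("rear bot",k(320,298),.06),("flap front R edge z~103",k(193,408),.103),("flap front z103",k(300,408),.104),("plate front inner",k(450,346),.087),("plate front outer",k(536,349),.091)):
    print(n,wm(p,onz(c,uv,z)).round(1))
# right rail top front edge check
g=np.load("pics/nw.npy")[:,:,:]
E
```

```text
9.7833 tcp [ 0.5208 -0.1019  0.2554] rot [-179.71   -0.63 -171.86] F [-0.7 -0.9 -0.2] w 0.0616 machine [[-72.4  39.7 255.4]] yawerr 0.12
rear top R [[-24.7 -17.9 100. ]]
rear top L [[-25.2  22.6 100. ]]
rear bot [[-22.9 -21.6  60. ]]
rear bot [[-23.5  19.9  60. ]]
flap front R edge z~103 [[  1.6 -20.9 103. ]]
flap front z103 [[  1.   15.2 104. ]]
plate front inner [[-14.9  66.1  87. ]]
plate front outer [[-15.5  95.1  91. ]]
```

View pics/ntop.png

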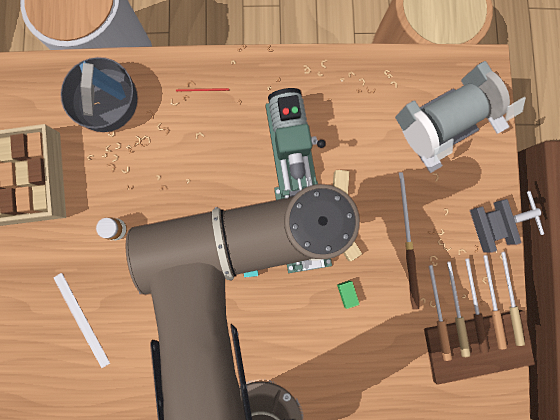

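The rear face measures machine x ≈ -25 and reads square, the flap rests on the blank, and the hand is clear. I'm handing in.

```bash
python3 -c "
from plant import r; print(r.close_job())"
```

```text
the job is handed in; nothing more can be done
None
```

I loaded the walnut blank against the back stop, let the flap down on it, took the hand clear and handed the job in. The robot clock then stood at about 9.8 s of the 37 s allowed. No verdict came back, so the checks below are my own.

**What I did:** I pressed the thumb plate with the left fingertip until the flap stood open. Then I slid the hand along the feed so that the right fingertip pushed the blank under the flap. The push force jumped from about 10 N to 27 N when the blank met the stop. After that I backed off a few millimetres, let the plate up and lifted away.

**Last checks (wrist view):**
- **Blank position:** the top edge of the rear face is at machine x ≈ -25 mm, which is home. It is turned less than 1°.
- **Lateral position:** the blank's top reads about 2.3 mm to the left and its foot about 0.9 mm to the right. Both lie within the 4 mm allowed, and this measurement is only good to a few millimetres.
- **Flap and hand:** the flap rests on the blank, the hand is well above the machine and the contact force is about zero.
- **Other things:** everything in view looked unmoved. The arm hid part of the top view, so I could not check all of it there.

**What disagreed or was not measured:**
- The fingertips were about 30 mm short of the stated tool point, in both the wrist and scene views and in where contact began. I set the pressing height by contact instead.
- The tip dragged on the plate with about 10 N of friction.
- The bottom edge of the rear face read 1.5 to 2 mm further in than the top edge, which is about the accuracy of the measurement.
- I had no reading of the rocker angle or the clamp force. I judged the flap by eye.

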